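# Clear the pot and test the kiln safety switch

### The job

Do the routine test of the kiln's safety switch. First lift the clay pot off the switch box, where it stands in the way of the falling lever, keep it upright and set it down gently, whole foot on the ware board. Then push the red test button so that the lever drops by itself, and lift the lever back up until it stays up at its stop; do not disturb the bowl, the brush or the glaze jar.

Things in the scene. Friction and masses are not known exactly. Their poses are not given: they have to be found in the camera images.
- kiln_box: Kiln safety switch: grey steel box fixed to the table, 180 (its x) x 200 (its y) x 60 mm high. Origin at the centre of its underside, z up, its -x side faces the robot side. On its flat top: the test button and the trip lever, and the pot standing in front (-x) of the lever.
- test_button (a joint): Travel of the red test button on the box's top, in m: 0 out, 0.008 fully pressed. It springs back; pressing it takes about 4 N. Some 4 to 5 mm in it tips the lever over, which then falls by its own weight in about a second.
- button_top (a point): Centre of the top face of the round red test button (30 mm diameter, in a black collar 44 mm across), 82 mm above the table when out (10 mm proud of the collar); press straight down. On the box's +y half, at (22, 65) mm in the box frame.
- trip_lever (a joint): Angle of the trip lever in rad: 0 = up at its stop (the bar leans 0.12 rad past vertical towards the box's +x), 1.15 = dropped towards the box's -x (lever arm then 0.54 rad above level). It hinges about the box's y axis. Only its weight (120 g) holds it: beyond 0.12 it falls to 1.15 when let go, below 0.12 it falls back to 0.
- lever_grip (a point): Grip point of the lever: on the axis of its red cross bar, a round bar of 18 mm diameter and 82 mm long, along the box's y. The steel arm (12 mm thick) joins the bar 42 mm to the box's +y side of this point; the bar's free end is 31 mm to the -y side. It moves on a circle of radius 95 mm about lever_pivot; dropped, it is about 99 mm above the table.
- lever_pivot (a point): Point on the lever's hinge axis (along the box's y), level with lever_grip along that axis; 50 mm above the table, inside the box, so 10 mm below the box's top.
- pot: Hand-built brown-grey clay pot, open at the top, 75 mm high, foot 52 mm and widest 64 mm in diameter (18 to 50 mm up), wall 6 mm, about 220 g. Origin at the centre of its foot, z up. Starts on the switch box in front of the lever.
- ware_board: Brown wooden ware board fixed to the table, 260 (its x) x 140 (its y) x 18 mm thick. Origin at the centre of its underside. The pot belongs on it; its -x end, nearer the robot, is free, the bowl stands on the +x end.
- bowl: Pinkish fired bowl, 100 mm rim diameter, 52 mm foot, 45 mm high, standing on the +x end of the ware board. Origin at the centre of its foot. Leave alone.
- brush: Glaze brush, 180 mm long, lying along its x between the box and the board; about 20 mm high. Leave alone.
- glaze_jar: Blue glaze jar with white lid, 76 mm diameter, 110 mm high. Origin at the centre of its underside, beyond the work. Leave alone.
Not all that is in view belongs to the job. Leave any yellow look-alike of the pot alone.

How it is judged:
By the outcome, as a careful person would: the job done as asked, in the order asked, and still so for the second after the job is handed in, with the robot touching nothing.
It also fails if it takes over 70 s, if anything falls off the work surface, if the arm or the gripper's body presses on something with over 40 N, if the wrist force passes 120 N, or if a joint passes its speed limit or range.

### The arm

A 7-joint arm with a two-finger parallel gripper is mounted at the origin on the work surface. World frame = base frame: x ahead of the robot, y to its left, z up, the work surface at z = 0. Lengths are in mm, angles in degrees, forces in N, time in s.
With the tool pointing down it reaches from about 400 to 850 mm from the base axis. Payload 4.5 kg.
Tool frame: the origin (TCP) lies at the very end of the fingers, on their centre line; the grasp point (between the pads) lies 19 mm behind it; z points along the fingers, y is the line along which they close (so a half turn about z gives the same grasp; the last joint's range is limited). The gripper opens to 88 mm and grips with 3 to 60 N. Pads are 18 mm wide; open, the fingers measure 123 mm over their backs; the gripper's body (75 mm by 187 mm) begins 45 mm behind the grasp point.
Start: joints at [75.275, 39.483, -11.15, 89.685, 9.013, 51.709, -12.324], TCP at [179.228, -598.774, 238.743] pointing down, gripper open.
Joint ranges: [-172.22, 172.22], [-26.19, 119.32], [-84.43, 86.54], [7.71, 146.69], [-57.33, 237.33], [2.42, 119.75], [-152.13, 152.13]. Speed limits (degrees/s): [147.25, 147.25, 180, 180, 180, 180, 180].

### API

Orientations are given as a 3x3 rotation matrix whose columns are the frame's x, y, z axes.
In Python, from rig import state, read_camera, hand_in gives the robot as it stands. The module is installed in compiled form; this text tells all that it offers.
- The arm moves only by the tool servo_tool, never from a script. Its argument "motion" is a list of rows, each an object of numbers: "fingers": the opening, from 0 (shut) to 1 (fully open); "dx", "dy", "dz": the shift along the world's x, y, z in m; "spin": the turn about the world's z in rad. A call has 1 to 20 rows; each row shifts and turns the commanded pose from where the row before left it; what a row does not reach is not made up. A row lasts 1/12 s, in which the tool goes at most 41.7 mm and 7.16 degrees, less where a joint would pass 70% of its speed; a pose out of reach is approached as far as the arm can. A call is refused whole if a number of a shift passes 0.0417 or a number of a turn 0.125, either way. A call with a gripper value outside its range is refused whole. The fingers move at their own pace and stop on an object; "newtons" is the grip in N (left out, the last holds). Time passes only in rows, so rows that do not move let the fingers close. It gives the time, the measured TCP pose, the force, the opening and the grip force at its end, in the units of the state.
- state(): the state, without advancing time (a new reading comes with each control period).
- read_camera(name): name is "side" or "top" or "wrist"; returns a dict with "pixels" (384x512x3 uint8, red, green, blue), "depth" (384x512 float32, mm along the optical axis (not along the pixel's ray), 0 where there is no reading), "K" (3x3 intrinsics, pixels), "xyz" and "orientation" of the camera in the world; the wrist camera has in their place "hand_eye" (4x4, takes a point from camera to tool coordinates, whose origin is the TCP and whose axes are the flange's). Camera axes: x right, y down, z forward; pixel columns grow to the right and rows downward; lengths in mm; the calibration is good to about 2 mm. A picture is of the moment at which its call begins: read the wrist's pose just before it.
- hand_in(): hands the job in; it is judged then, once.
The state is a dict: "time_s": time; "qpos": joint angles; "joint_velocities": joint speeds; "joint_torque": joint torques, N m; "ee_pos": TCP position; "tool_rot": TCP orientation; "wrist_force": force on the tool from outside, world axes, zero at the start; "torque": the same for the moment, N m; "finger_gap": finger opening in mm; "grasp_force": force on a finger pad.
Only numpy, scipy, OpenCV 4.12 (cv2) and the standard library are available. Lean on these libraries where they do the work, as an engineer would, in place of code of your own. Each camera call takes 0.05 s, during which the arm holds its last target. There are 200 camera calls.

## Working session

There is one attempt and no reset: what is moved stays moved. The work goes in short steps, Python scripts to look and compute and a tool call to move; the robot and the scene stay as the last step left them, time stands still between calls to the robot, and variables do not carry over. Pictures are saved under pics/ and viewed, at most 10 in all, crops included, and the job is handed in when it is done.

Besides the shell and the picture viewer there is one more tool, called after ">>>" as name([rows], argument=value, ...), one row to a line, values as JSON. servo_tool: Moves the arm, as the interface text tells. Its arguments: {"type":"object","properties":{"motion":{"type":"array"},"newtons":{"type":"number"}},"required":["motion"]}

```bash
mkdir -p pics
cat > h.py <<'E'
import numpy as np, cv2
from rig import state, read_camera, hand_in
def cloud(c):
    K=c["K"]; d=c["depth"]; v,u=np.mgrid[:384,:512]
    p=np.stack([(u-K[0,2])/K[0,0]*d,(v-K[1,2])/K[1,1]*d,d],-1)
    return p@np.array(c["orientation"]).T+np.array(c["xyz"])
E
python3 - <<'E'
from h import *
s=state(); print({k:np.round(v,2).tolist() for k,v in s.items()})
for n in("top","side"):
    c=read_camera(n); np.savez(f"{n}0.npz",**c); print(n,c["xyz"],np.round(c["orientation"],2).tolist())
    cv2.imwrite(f"pics/{n}0.png",c["pixels"][...,::-1])
E
```

```text
{'time_s': 0.0, 'qpos': [75.28, 39.53, -11.15, 89.74, 9.02, 51.71, -12.32], 'joint_velocities': [-0.03, -0.05, 0.01, -0.01, -0.04, 0.05, -0.07], 'joint_torque': [0.0, -52.76, -1.27, -15.34, -0.05, 0.01, 0.0], 'ee_pos': [178.94, -598.17, 237.93], 'tool_rot': [[0.96, 0.29, -0.0], [0.29, -0.96, 0.0], [-0.0, -0.0, -1.0]], 'wrist_force': [0.16, 0.35, -0.66], 'torque': [0.01, 0.02, 0.02], 'grasp_force': 0.0, 'finger_gap': 87.98}
top [ 502.75426391    4.8350946  1202.19380585] [[-0.03, -1.0, 0.07], [-1.0, 0.03, 0.02], [-0.02, -0.07, -1.0]]
side [ 324.99732767  977.22924617 1034.17404027] [[-0.97, -0.19, 0.18], [-0.26, 0.65, -0.71], [0.02, -0.73, -0.68]]
```

View pics/top0.png

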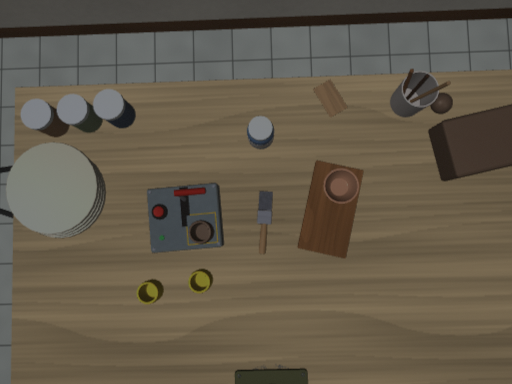

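View pics/side0.png

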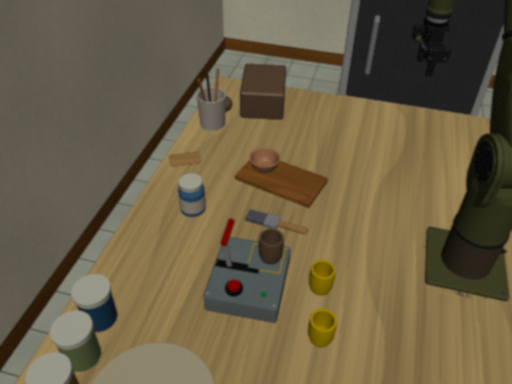

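The top view shows the box at about (185,218), pot (202,231), button (159,212), lever bar (190,192), board (331,209) with the bowl at (341,186), and two yellow look-alikes below the box. The side view agrees.

```bash
cat > m.py <<'E'
from h import *
c=dict(np.load("top0.npz")); P=cloud(c); px=c["pixels"].astype(int); v,u=np.mgrid[:384,:512]
def win(a,b,cc,d): return (u>=a)&(u<=b)&(v>=cc)&(v<=d)
Z=P[...,2]
print("table z",np.median(Z[win(230,250,280,340)]))
def rect(m,n):
    r=cv2.minAreaRect(P[m][:,:2].astype(np.float32)); print(n,r, "z",np.median(Z[m]),m.sum()); return r
rect(win(140,228,176,258)&(abs(Z-60)<8),"box")
rect(win(290,370,150,262)&(abs(Z-18)<6),"board")
R=px[...,0]
red=(R>110)&(px[...,1]<50)&(px[...,2]<50)
m=red&win(145,172,200,225); print("button",P[m].mean(0),m.sum(),np.median(Z[m]))
m=red&win(172,210,184,200); print("bar",np.median(P[m],0),P[m].min(0),P[m].max(0),m.sum()); rect(m,"bar")
m=win(185,220,215,248)&(Z>122); q=P[m]; print("pot rim",q.min(0),q.max(0),m.sum(),cv2.minEnclosingCircle(q[:,:2].astype(np.float32)))
m=win(320,362,165,208)&(Z>52); q=P[m]; print("bowl rim",cv2.minEnclosingCircle(q[:,:2].astype(np.float32)),m.sum())
m=win(245,275,110,150)&(Z>100); print("jar",cv2.minEnclosingCircle(P[m][:,:2].astype(np.float32)))
m=win(250,278,188,256)&(Z>8); rect(m,"brush")
for a in((135,160,280,306),(188,212,268,294)):
    m=win(*a)&(Z>40); print("yellow",cv2.minEnclosingCircle(P[m][:,:2].astype(np.float32)),Z[m].max())
# side camera
c=dict(np.load("side0.npz")); P=cloud(c); px=c["pixels"].astype(int); Z=P[...,2]; R=px[...,0]
red=(R>110)&(px[...,1]<50)&(px[...,2]<50)
m=red&win(222,245,278,298); print("S button",P[m].mean(0),np.median(Z[m]))
m=red&win(215,240,215,250); print("S bar",np.median(P[m],0),P[m].min(0),P[m].max(0))
m=win(250,295,222,266)&(Z>128)&(Z<145); print("S rim",cv2.minEnclosingCircle(P[m][:,:2].astype(np.float32)),m.sum(),Z[m].max())
m=win(230,335,150,210)&(abs(Z-18)<6);rect(m,"S board")
m=win(200,300,230,325)&(abs(Z-60)<6);rect(m,"S box")
E
python3 m.py
```

```text
table z -1.3281124635004744
box ((537.43212890625, 228.9082489013672), (179.7372589111328, 200.1510772705078), 3.6170923709869385) z 58.715619724907015 3774
board ((551.84033203125, -185.73013305664062), (140.1941680908203, 260.1376647949219), 75.91160583496094) z 16.81026531021007 3459
button [553.47334711 304.62392114  79.94078414] 8 79.46771428553859
  return _methods._mean(a, axis=axis, dtype=dtype,
  ret = um.true_divide(
Traceback (most recent call last):
  File "m.py", line 13, in <module>
    m=red&win(172,210,184,200); print("bar",np.median(P[m],0),P[m].min(0),P[m].max(0),m.sum()); rect(m,"bar")
                                                              ~~~~~~~~^^^
ValueError: zero-size array to reduction operation minimum which has no identity
```

```bash
sed -i 's/red=.*/red=(R>70)\&(px[...,1]<R*.45)\&(px[...,2]<R*.45)/; s/win(185,220,215,248)&(Z>122)/win(185,220,215,248)\&(Z>122)\&(Z<140)/' m.py; python3 m.py
```

```text
table z -1.3281124635004744
box ((537.43212890625, 228.9082489013672), (179.7372589111328, 200.1510772705078), 3.6170923709869385) z 58.715619724907015 3774
board ((551.84033203125, -185.73013305664062), (140.1941680908203, 260.1376647949219), 75.91160583496094) z 16.81026531021007 3459
button [554.78209265 289.3619757  106.88758195] 83 80.11370595233393
bar [601.17515979 196.12044587 150.34928469] [592.97981943 157.39232466 145.63377735] [609.99470951 235.39213455 156.49393986] 172
bar ((601.54345703125, 196.2968292236328), (14.467848777770996, 78.26368713378906), 3.377612829208374) z 150.34928469026124 172
pot rim [467.85563236 143.93410181 122.05723155] [525.43109055 204.67301291 137.5658938 ] 168 ((496.5719909667969, 174.10479736328125), 30.585693359375)
bowl rim ((564.9428100585938, -125.86393737792969), 144.7401123046875) 319
jar ((653.5751953125, 6.62978458404541), 150.8317413330078)
brush ((519.3560791015625, 6.47071647644043), (41.05504608154297, 178.25357055664062), 85.52879333496094) z 16.91572354834409 652
yellow ((410.9145202636719, 180.2005157470703), 197.9586181640625) 1202.193805850521
yellow ((425.60662841796875, 109.7984390258789), 130.2654571533203) 1202.193805850521
S button [553.75318015 301.04171924  79.72202544] 80.23708453237668
S bar [598.255059   208.35002075 150.1389362 ] [590.78922541 164.06727208 141.72565202] [607.05022118 243.29427933 155.47421802]
S rim ((497.84405517578125, 178.86988830566406), 32.34511947631836) 185 137.31893898812973
S board ((564.4832153320312, -130.98828125), (248.8485870361328, 261.28570556640625), 76.22293090820312) z 16.565328803327702 2075
S box ((537.5220336914062, 234.40945434570312), (179.24972534179688, 201.9619140625), 3.6600093841552734) z 59.09508659955611 3798
```

>>> servo_tool([
  {"fingers": 1,"dx": 0.017,"dy": 0.028,"dz": 0.003,"spin": -0.0144},
  {"dx": 0.017,"dy": 0.028,"dz": 0.003,"spin": -0.0144},
  {"dx": 0.017,"dy": 0.028,"dz": 0.003,"spin": -0.0144},
  {"dx": 0.017,"dy": 0.028,"dz": 0.003,"spin": -0.0144},
  {"dx": 0.017,"dy": 0.028,"dz": 0.003,"spin": -0.0144},
  {"dx": 0.017,"dy": 0.028,"dz": 0.003,"spin": -0.0144},
  {"dx": 0.017,"dy": 0.028,"dz": 0.003,"spin": -0.0144},
  {"dx": 0.017,"dy": 0.028,"dz": 0.003,"spin": -0.0144},
  {"dx": 0.017,"dy": 0.028,"dz": 0.003,"spin": -0.0144},
  {"dx": 0.017,"dy": 0.028,"dz": 0.003,"spin": -0.0144},
  {"dx": 0.017,"dy": 0.028,"dz": 0.003,"spin": -0.0144},
  {"dx": 0.017,"dy": 0.028,"dz": 0.003,"spin": -0.0144},
  {"dx": 0.017,"dy": 0.028,"dz": 0.003,"spin": -0.0144},
  {"dx": 0.017,"dy": 0.028,"dz": 0.003,"spin": -0.0144},
  {"dx": 0.017,"dy": 0.028,"dz": 0.003,"spin": -0.0144},
  {"dx": 0.017,"dy": 0.028,"dz": 0.003,"spin": -0.0144},
  {},
  {},
], newtons=15)

```text
schema error: expected keys fingers, dx, dy, dz, spin
```

>>> servo_tool([
  {"fingers": 1,"dx": 0.017,"dy": 0.028,"dz": 0.003,"spin": -0.0144},
  {"fingers": 1,"dx": 0.017,"dy": 0.028,"dz": 0.003,"spin": -0.0144},
  {"fingers": 1,"dx": 0.017,"dy": 0.028,"dz": 0.003,"spin": -0.0144},
  {"fingers": 1,"dx": 0.017,"dy": 0.028,"dz": 0.003,"spin": -0.0144},
  {"fingers": 1,"dx": 0.017,"dy": 0.028,"dz": 0.003,"spin": -0.0144},
  {"fingers": 1,"dx": 0.017,"dy": 0.028,"dz": 0.003,"spin": -0.0144},
  {"fingers": 1,"dx": 0.017,"dy": 0.028,"dz": 0.003,"spin": -0.0144},
  {"fingers": 1,"dx": 0.017,"dy": 0.028,"dz": 0.003,"spin": -0.0144},
  {"fingers": 1,"dx": 0.017,"dy": 0.028,"dz": 0.003,"spin": -0.0144},
  {"fingers": 1,"dx": 0.017,"dy": 0.028,"dz": 0.003,"spin": -0.0144},
  {"fingers": 1,"dx": 0.017,"dy": 0.028,"dz": 0.003,"spin": -0.0144},
  {"fingers": 1,"dx": 0.017,"dy": 0.028,"dz": 0.003,"spin": -0.0144},
  {"fingers": 1,"dx": 0.017,"dy": 0.028,"dz": 0.003,"spin": -0.0144},
  {"fingers": 1,"dx": 0.017,"dy": 0.028,"dz": 0.003,"spin": -0.0144},
  {"fingers": 1,"dx": 0.017,"dy": 0.028,"dz": 0.003,"spin": -0.0144},
  {"fingers": 1,"dx": 0.017,"dy": 0.028,"dz": 0.003,"spin": -0.0144},
  {"fingers": 1,"dx": 0,"dy": 0,"dz": 0,"spin": 0},
], newtons=15)

```text
time_s: 1.52
ee_pos: [455.3, -143.7, 287.2]
tool_rot: [[0.997, 0.071, 0.004], [0.071, -0.997, 0.004], [0.004, -0.003, -1.0]]
wrist_force: [0.4, 0.4, 0.6]
finger_gap: 88.5
grasp_force: 0.0
```

Run:
```python
from h import *
s=state(); c=read_camera("wrist"); np.savez("w0.npz",ee=s["ee_pos"],rot=s["tool_rot"],**c)
cv2.imwrite("pics/w0.png",c["pixels"][...,::-1]); print(np.round(s["qpos"],1),s["ee_pos"],np.round(s["tool_rot"],3).tolist()); print(np.round(c["hand_eye"],3))
```

```text
[ 17.3  24.5  -7.6 110.9   4.1  44.6 -78.5] [ 455.34496254 -143.66055695  287.24190114] [[0.997, 0.071, 0.004], [0.071, -0.997, 0.004], [0.004, -0.003, -1.0]]
[[  -0.      -0.96    -0.281   72.103]
 [   1.      -0.      -0.       0.417]
 [   0.      -0.281    0.96  -145.159]
 [   0.       0.       0.       1.   ]]
```

```bash
cat >> h.py <<'E'
def wcloud(c,ee,rot):
    H=np.array(c["hand_eye"]); rot=np.array(rot)
    return cloud(dict(K=c["K"],depth=c["depth"],orientation=rot@H[:3,:3],xyz=rot@H[:3,3]+np.array(ee)))
E
python3 - <<'E'
from h import *
c=dict(np.load("w0.npz")); P=wcloud(c,c["ee"],c["rot"]); Z=P[...,2]
ok=c["depth"]>0
print(np.round(P[[0,0,383,383,190],[0,511,0,511,256]],0).tolist())
print("table", np.median(Z[ok&(abs(Z)<6)]))
m=(ok&(Z>11)&(Z<26)&(P[...,1]<-60)).astype(np.uint8); n,l,s,_=cv2.connectedComponentsWithStats(m); k=1+s[1:,4].argmax(); print("board",cv2.minAreaRect(P[l==k][:,:2].astype(np.float32)),s[k])
E
```

```text
[[646.0, 221.0, -1.0], [695.0, -478.0, -2.0], [474.0, -95.0, 393.0], [482.0, -190.0, 394.0], [399.0, -150.0, -2.0]]
table -0.5867121403161377
board ((543.1194458007812, -184.59361267089844), (140.39012145996094, 244.35861206054688), 75.91329956054688) [  219     0   134   191 12045]
```

View pics/w0.png

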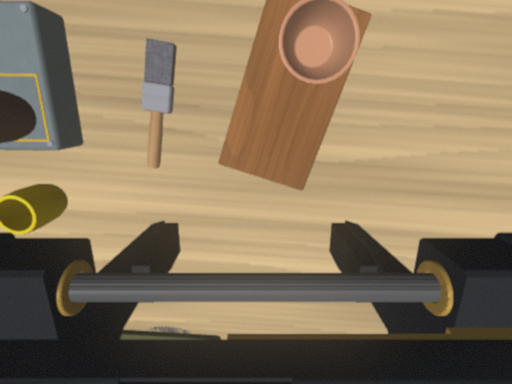

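>>> servo_tool([
  {"fingers": 1,"dx": 0.002,"dy": 0.028,"dz": 0,"spin": -0.001},
  {"fingers": 1,"dx": 0.002,"dy": 0.028,"dz": 0,"spin": -0.001},
  {"fingers": 1,"dx": 0.002,"dy": 0.028,"dz": 0,"spin": -0.001},
  {"fingers": 1,"dx": 0.002,"dy": 0.028,"dz": 0,"spin": -0.001},
  {"fingers": 1,"dx": 0.002,"dy": 0.028,"dz": 0,"spin": -0.001},
  {"fingers": 1,"dx": 0.002,"dy": 0.028,"dz": 0,"spin": -0.001},
  {"fingers": 1,"dx": 0.002,"dy": 0.028,"dz": 0,"spin": -0.001},
  {"fingers": 1,"dx": 0.002,"dy": 0.028,"dz": 0,"spin": -0.001},
  {"fingers": 1,"dx": 0.002,"dy": 0.028,"dz": 0,"spin": -0.001},
  {"fingers": 1,"dx": 0.002,"dy": 0.028,"dz": 0,"spin": -0.001},
  {"fingers": 1,"dx": 0.002,"dy": 0.028,"dz": 0,"spin": -0.001},
  {"fingers": 1,"dx": 0,"dy": 0,"dz": 0,"spin": 0},
  {"fingers": 1,"dx": 0,"dy": 0,"dz": 0,"spin": 0},
])

```text
time_s: 2.65
ee_pos: [473.0, 157.6, 286.3]
tool_rot: [[0.999, 0.051, -0.001], [0.051, -0.999, -0.0], [-0.001, 0.0, -1.0]]
wrist_force: [0.2, -0.8, -0.4]
finger_gap: 88.2
grasp_force: 0.0
```

Run:
```python
from h import *
s=state(); c=read_camera("wrist"); np.savez("w1.npz",ee=s["ee_pos"],rot=s["tool_rot"],**c)
cv2.imwrite("pics/w1.png",c["pixels"][...,::-1]); print(s["qpos"],s["ee_pos"])
P=wcloud(c,s["ee_pos"],s["tool_rot"]);Z=P[...,2];print(np.round(P[[0,0,383,383,190],[0,511,0,511,256]],0).tolist())
np.save("P1.npy",P)
```

```text
[ -18.75168105   26.32280629   -7.5256274   107.60528522    4.60436231
   46.41713514 -115.73623784] [472.97425474 157.57839004 286.31074963]
[[654.0, 474.0, 49.0], [704.0, -183.0, -2.0], [493.0, 206.0, 392.0], [498.0, 111.0, 392.0], [416.0, 152.0, -0.0]]
```

View pics/w1.png

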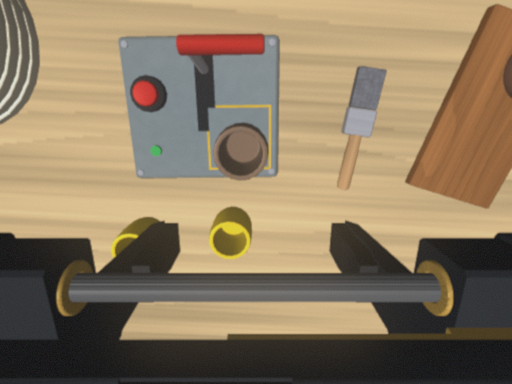

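w0: the board's free end is clear, with the bowl at its far end (317,40). w1: button (145,94), bar (220,44), pot (241,150), and a yellow pot close in front at (231,235).

Run:
```python
from h import *
c=dict(np.load("w1.npz")); P=np.load("P1.npy"); Z=P[...,2]; px=c["pixels"].astype(int); v,u=np.mgrid[:384,:512]
def win(a,b,cc,d): return (u>=a)&(u<=b)&(v>=cc)&(v<=d)
f=np.float32; R=px[...,0]; red=(R>70)&(px[...,1]<R*.45)&(px[...,2]<R*.45)
print("box",cv2.minAreaRect(P[win(110,290,28,185)&(abs(Z-60)<4)][:,:2].astype(f)))
m=red&win(128,162,76,112)&(Z>78); q=P[m]; print("button",cv2.minEnclosingCircle(q[:,:2].astype(f)),np.median(q[:,2]))
m=red&win(170,268,30,58)&(Z>130)&(Z<165); q=P[m]; print("bar",cv2.minAreaRect(q[:,:2].astype(f)),np.percentile(q[:,2],98))
m=win(205,275,115,185)&(Z>131)&(Z<140); q=P[m]; print("rim",cv2.minEnclosingCircle(q[:,:2].astype(f)),np.median(q[:,2]),m.sum())
m=win(205,255,205,260)&(Z>65)&(Z<90); q=P[m]; print("yellow",cv2.minEnclosingCircle(q[:,:2].astype(f)),np.median(q[:,2]))
```

```text
box ((536.85400390625, 228.44256591796875), (177.66744995117188, 198.0777587890625), 3.6522750854492188)
button ((550.5580444335938, 234.6272735595703), 73.87805938720703) 81.16304825767367
bar ((600.3246459960938, 195.4794921875), (15.655430793762207, 79.4485092163086), 3.2303640842437744) 153.39497728637593
rim ((496.1435241699219, 173.68492126464844), 30.091386795043945) 134.00839525136485 849
yellow ((360.7006530761719, 187.24928283691406), 30.521806716918945) 73.7259444848194
```

>>> servo_tool([
  {"fingers": 1,"dx": 0.0058,"dy": 0.004,"dz": 0,"spin": 0.003},
  {"fingers": 1,"dx": 0.0058,"dy": 0.004,"dz": 0,"spin": -0.003},
  {"fingers": 1,"dx": 0.0058,"dy": 0.004,"dz": -0.02,"spin": -0.003},
  {"fingers": 1,"dx": 0.0058,"dy": 0.004,"dz": -0.02,"spin": -0.003},
  {"fingers": 1,"dx": 0,"dy": 0,"dz": -0.02,"spin": 0},
  {"fingers": 1,"dx": 0,"dy": 0,"dz": -0.02,"spin": 0},
  {"fingers": 1,"dx": 0,"dy": 0,"dz": -0.02,"spin": 0},
  {"fingers": 1,"dx": 0,"dy": 0,"dz": -0.02,"spin": 0},
  {"fingers": 1,"dx": 0,"dy": 0,"dz": -0.02,"spin": 0},
  {"fingers": 1,"dx": 0,"dy": 0,"dz": 0,"spin": 0},
  {"fingers": 1,"dx": 0,"dy": 0,"dz": 0,"spin": 0},
])

```text
time_s: 3.62
ee_pos: [496.6, 172.4, 146.2]
tool_rot: [[0.999, 0.042, -0.001], [0.042, -0.999, -0.001], [-0.002, 0.001, -1.0]]
wrist_force: [1.0, 0.6, 0.3]
finger_gap: 87.9
grasp_force: 0.0
```

>>> servo_tool([
  {"fingers": 1,"dx": 0,"dy": 0.0014,"dz": -0.015,"spin": 0},
  {"fingers": 1,"dx": 0,"dy": 0,"dz": -0.015,"spin": 0},
  {"fingers": 1,"dx": 0,"dy": 0,"dz": -0.015,"spin": 0},
  {"fingers": 1,"dx": 0,"dy": 0,"dz": -0.015,"spin": 0},
  {"fingers": 1,"dx": 0,"dy": 0,"dz": -0.003,"spin": 0},
  {"fingers": 1,"dx": 0,"dy": 0,"dz": 0,"spin": 0},
  {"fingers": 0.6,"dx": 0,"dy": 0,"dz": 0,"spin": 0},
  {"fingers": 0.6,"dx": 0,"dy": 0,"dz": 0,"spin": 0},
  {"fingers": 0.6,"dx": 0,"dy": 0,"dz": 0,"spin": 0},
  {"fingers": 0.6,"dx": 0,"dy": 0,"dz": 0,"spin": 0},
  {"fingers": 0.6,"dx": 0,"dy": 0,"dz": 0,"spin": 0},
  {"fingers": 0.6,"dx": 0,"dy": 0,"dz": 0,"spin": 0},
], newtons=15)

```text
time_s: 4.62
ee_pos: [496.9, 174.6, 84.4]
tool_rot: [[0.999, 0.043, 0.001], [0.043, -0.999, 0.0], [0.001, -0.0, -1.0]]
wrist_force: [-0.1, -0.2, 6.8]
finger_gap: 61.1
grasp_force: 14.7
```

>>> servo_tool([
  {"fingers": 0.85,"dx": 0,"dy": 0,"dz": 0,"spin": 0},
  {"fingers": 0.85,"dx": 0,"dy": 0,"dz": 0,"spin": 0},
  {"fingers": 0.85,"dx": 0,"dy": 0,"dz": 0,"spin": 0},
  {"fingers": 0.85,"dx": 0,"dy": 0,"dz": -0.003,"spin": 0},
  {"fingers": 0.85,"dx": 0,"dy": 0,"dz": -0.003,"spin": 0},
  {"fingers": 0.85,"dx": 0,"dy": 0,"dz": 0,"spin": 0},
  {"fingers": 0.6,"dx": 0,"dy": 0,"dz": 0,"spin": 0},
  {"fingers": 0.6,"dx": 0,"dy": 0,"dz": 0,"spin": 0},
  {"fingers": 0.6,"dx": 0,"dy": 0,"dz": 0,"spin": 0},
  {"fingers": 0.6,"dx": 0,"dy": 0,"dz": 0,"spin": 0},
  {"fingers": 0.6,"dx": 0,"dy": 0,"dz": 0,"spin": 0},
], newtons=15)

```text
time_s: 5.53
ee_pos: [496.4, 174.6, 77.7]
tool_rot: [[0.999, 0.043, -0.0], [0.043, -0.999, -0.0], [-0.0, 0.0, -1.0]]
wrist_force: [0.5, 0.1, -2.0]
finger_gap: 60.7
grasp_force: 14.9
```

>>> servo_tool([
  {"fingers": 0.6,"dx": 0,"dy": 0,"dz": 0.004,"spin": 0},
  {"fingers": 0.6,"dx": 0,"dy": 0,"dz": 0.008,"spin": 0},
  {"fingers": 0.6,"dx": 0,"dy": 0,"dz": 0.012,"spin": 0},
  {"fingers": 0.6,"dx": 0,"dy": 0,"dz": 0.014,"spin": 0},
  {"fingers": 0.6,"dx": 0,"dy": 0,"dz": 0.014,"spin": 0},
  {"fingers": 0.6,"dx": 0,"dy": 0,"dz": 0.014,"spin": 0},
  {"fingers": 0.6,"dx": 0,"dy": 0,"dz": 0.014,"spin": 0},
  {"fingers": 0.6,"dx": 0,"dy": 0,"dz": 0.01,"spin": 0},
  {"fingers": 0.6,"dx": 0,"dy": 0,"dz": 0.005,"spin": 0},
  {"fingers": 0.6,"dx": 0,"dy": 0,"dz": 0,"spin": 0},
], newtons=15)

```text
time_s: 6.37
ee_pos: [496.9, 174.8, 174.0]
tool_rot: [[0.999, 0.043, 0.002], [0.043, -0.999, 0.001], [0.002, -0.001, -1.0]]
wrist_force: [-0.4, -1.6, -3.4]
finger_gap: 60.4
grasp_force: 14.8
```

>>> servo_tool([
  {"fingers": 0.6,"dx": 0,"dy": -0.006,"dz": 0,"spin": 0},
  {"fingers": 0.6,"dx": -0.0006,"dy": -0.012,"dz": 0,"spin": 0},
  {"fingers": 0.6,"dx": -0.0006,"dy": -0.018,"dz": 0,"spin": 0},
  {"fingers": 0.6,"dx": -0.0006,"dy": -0.018,"dz": 0,"spin": 0},
  {"fingers": 0.6,"dx": -0.0006,"dy": -0.018,"dz": 0,"spin": 0},
  {"fingers": 0.6,"dx": -0.0006,"dy": -0.018,"dz": 0,"spin": 0},
  {"fingers": 0.6,"dx": -0.0006,"dy": -0.018,"dz": 0,"spin": 0},
  {"fingers": 0.6,"dx": -0.0006,"dy": -0.018,"dz": 0,"spin": 0},
  {"fingers": 0.6,"dx": -0.0006,"dy": -0.018,"dz": 0,"spin": 0},
  {"fingers": 0.6,"dx": -0.0006,"dy": -0.018,"dz": 0,"spin": 0},
  {"fingers": 0.6,"dx": -0.0006,"dy": -0.018,"dz": 0,"spin": 0},
  {"fingers": 0.6,"dx": -0.0006,"dy": -0.018,"dz": 0,"spin": 0},
  {"fingers": 0.6,"dx": -0.0006,"dy": -0.018,"dz": 0,"spin": 0},
  {"fingers": 0.6,"dx": -0.0006,"dy": -0.018,"dz": 0,"spin": 0},
  {"fingers": 0.6,"dx": -0.0006,"dy": -0.018,"dz": 0,"spin": 0},
  {"fingers": 0.6,"dx": -0.0006,"dy": -0.018,"dz": 0,"spin": 0},
  {"fingers": 0.6,"dx": -0.0006,"dy": -0.018,"dz": 0,"spin": 0},
  {"fingers": 0.6,"dx": -0.0006,"dy": -0.018,"dz": 0,"spin": 0},
  {"fingers": 0.6,"dx": -0.0006,"dy": -0.018,"dz": 0,"spin": 0},
  {"fingers": 0.6,"dx": 0,"dy": -0.012,"dz": 0,"spin": 0},
])

```text
time_s: 8.03
ee_pos: [483.6, -164.8, 171.8]
tool_rot: [[0.999, 0.04, -0.003], [0.04, -0.999, -0.001], [-0.003, 0.001, -1.0]]
wrist_force: [-0.0, -0.7, -3.0]
finger_gap: 60.7
grasp_force: 14.8
```

>>> servo_tool([
  {"fingers": 0.6,"dx": 0,"dy": -0.008,"dz": 0,"spin": 0},
  {"fingers": 0.6,"dx": 0,"dy": 0,"dz": -0.006,"spin": 0},
  {"fingers": 0.6,"dx": 0,"dy": 0,"dz": -0.012,"spin": 0},
  {"fingers": 0.6,"dx": 0,"dy": 0,"dz": -0.014,"spin": 0},
  {"fingers": 0.6,"dx": 0,"dy": 0,"dz": -0.014,"spin": 0},
  {"fingers": 0.6,"dx": 0,"dy": 0,"dz": -0.014,"spin": 0},
  {"fingers": 0.6,"dx": 0,"dy": 0,"dz": -0.014,"spin": 0},
  {"fingers": 0.6,"dx": 0,"dy": 0,"dz": -0.014,"spin": 0},
  {"fingers": 0.6,"dx": 0,"dy": 0,"dz": -0.014,"spin": 0},
  {"fingers": 0.6,"dx": 0,"dy": 0,"dz": -0.01,"spin": 0},
  {"fingers": 0.6,"dx": 0,"dy": 0,"dz": -0.006,"spin": 0},
  {"fingers": 0.6,"dx": 0,"dy": 0,"dz": 0,"spin": 0},
  {"fingers": 0.6,"dx": 0,"dy": 0,"dz": 0,"spin": 0},
])

```text
time_s: 9.12
ee_pos: [485.6, -169.1, 54.6]
tool_rot: [[0.999, 0.044, -0.0], [0.044, -0.999, 0.0], [-0.0, -0.0, -1.0]]
wrist_force: [0.5, -0.0, -1.6]
finger_gap: 60.4
grasp_force: 14.9
```

>>> servo_tool([
  {"fingers": 0.6,"dx": 0,"dy": 0,"dz": -0.005,"spin": 0},
  {"fingers": 0.6,"dx": 0,"dy": 0,"dz": -0.005,"spin": 0},
  {"fingers": 0.6,"dx": 0,"dy": 0,"dz": -0.003,"spin": 0},
  {"fingers": 0.6,"dx": 0,"dy": 0,"dz": -0.002,"spin": 0},
  {"fingers": 0.6,"dx": 0,"dy": 0,"dz": -0.001,"spin": 0},
  {"fingers": 0.6,"dx": 0,"dy": 0,"dz": 0,"spin": 0},
  {"fingers": 0.6,"dx": 0,"dy": 0,"dz": 0,"spin": 0},
])

```text
time_s: 9.7
ee_pos: [485.7, -169.4, 38.8]
tool_rot: [[0.999, 0.043, 0.0], [0.043, -0.999, -0.0], [0.0, 0.0, -1.0]]
wrist_force: [-0.5, -0.2, -2.9]
finger_gap: 60.8
grasp_force: 14.8
```

>>> servo_tool([
  {"fingers": 0.6,"dx": 0,"dy": 0,"dz": -0.001,"spin": 0},
  {"fingers": 0.6,"dx": 0,"dy": 0,"dz": -0.001,"spin": 0},
  {"fingers": 0.6,"dx": 0,"dy": 0,"dz": 0,"spin": 0},
  {"fingers": 0.6,"dx": 0,"dy": 0,"dz": 0,"spin": 0},
])

```text
time_s: 10.03
ee_pos: [485.6, -169.4, 36.8]
tool_rot: [[0.999, 0.043, 0.0], [0.043, -0.999, -0.0], [0.0, 0.0, -1.0]]
wrist_force: [-0.2, 0.2, -3.0]
finger_gap: 60.6
grasp_force: 14.8
```

>>> servo_tool([
  {"fingers": 0.6,"dx": 0,"dy": 0,"dz": -0.0007,"spin": 0},
  {"fingers": 0.6,"dx": 0,"dy": 0,"dz": -0.0007,"spin": 0},
  {"fingers": 0.6,"dx": 0,"dy": 0,"dz": 0,"spin": 0},
  {"fingers": 0.6,"dx": 0,"dy": 0,"dz": 0,"spin": 0},
])

```text
time_s: 10.37
ee_pos: [485.7, -169.4, 35.6]
tool_rot: [[0.999, 0.043, 0.0], [0.043, -0.999, -0.0], [0.0, 0.0, -1.0]]
wrist_force: [0.0, -0.4, 1.8]
finger_gap: 60.4
grasp_force: 15.0
```

>>> servo_tool([
  {"fingers": 0.72,"dx": 0,"dy": 0,"dz": 0,"spin": 0},
  {"fingers": 0.76,"dx": 0,"dy": 0,"dz": 0,"spin": 0},
  {"fingers": 0.85,"dx": 0,"dy": 0,"dz": 0,"spin": 0},
  {"fingers": 1,"dx": 0,"dy": 0,"dz": 0,"spin": 0},
  {"fingers": 1,"dx": 0,"dy": 0,"dz": 0,"spin": 0},
  {"fingers": 1,"dx": 0,"dy": 0,"dz": 0,"spin": 0},
  {"fingers": 1,"dx": 0,"dy": 0,"dz": 0.005,"spin": 0},
  {"fingers": 1,"dx": 0,"dy": 0,"dz": 0.01,"spin": 0},
  {"fingers": 1,"dx": 0,"dy": 0,"dz": 0.02,"spin": 0},
  {"fingers": 1,"dx": 0,"dy": 0,"dz": 0.03,"spin": 0},
  {"fingers": 1,"dx": 0,"dy": 0,"dz": 0.03,"spin": 0},
  {"fingers": 1,"dx": 0,"dy": 0,"dz": 0.03,"spin": 0},
  {"fingers": 1,"dx": 0,"dy": 0,"dz": 0.03,"spin": 0},
  {"fingers": 1,"dx": 0,"dy": 0,"dz": 0.02,"spin": 0},
  {"fingers": 1,"dx": 0,"dy": 0,"dz": 0,"spin": 0},
])

```text
time_s: 11.62
ee_pos: [488.0, -170.0, 215.3]
tool_rot: [[0.999, 0.043, 0.009], [0.043, -0.999, -0.002], [0.009, 0.003, -1.0]]
wrist_force: [0.1, 0.6, 0.8]
finger_gap: 88.3
grasp_force: 0.0
```

Run:
```python
from h import *
c=read_camera("side"); cv2.imwrite("pics/s1.png",cv2.resize(c["pixels"][90:330,150:420,::-1],None,fx=2,fy=2))
```

```text
(no output)
```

View pics/s1.png

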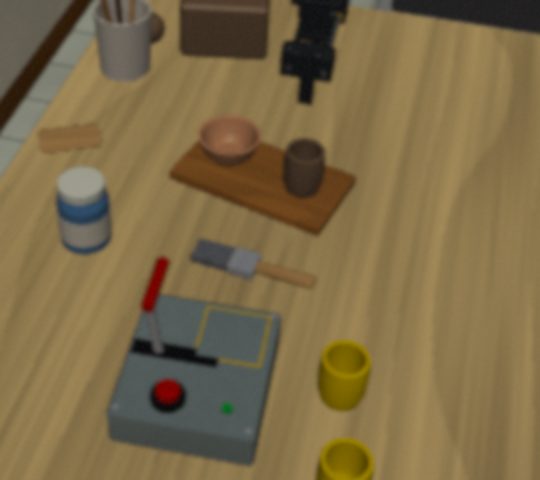

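The pot stands upright on the board, at about (304,168) in the crop. Next is the button, with the gripper turned 90° so its body stays clear of the falling lever.

>>> servo_tool([
  {"fingers": 0,"dx": 0.0037,"dy": 0.0258,"dz": 0,"spin": 0.0884},
  {"fingers": 0,"dx": 0.0037,"dy": 0.0258,"dz": 0,"spin": 0.0884},
  {"fingers": 0,"dx": 0.0037,"dy": 0.0258,"dz": 0,"spin": 0.0884},
  {"fingers": 0,"dx": 0.0037,"dy": 0.0258,"dz": 0,"spin": 0.0884},
  {"fingers": 0,"dx": 0.0037,"dy": 0.0258,"dz": 0,"spin": 0.0884},
  {"fingers": 0,"dx": 0.0037,"dy": 0.0258,"dz": 0,"spin": 0.0884},
  {"fingers": 0,"dx": 0.0037,"dy": 0.0258,"dz": 0,"spin": 0.0884},
  {"fingers": 0,"dx": 0.0037,"dy": 0.0258,"dz": 0,"spin": 0.0884},
  {"fingers": 0,"dx": 0.0037,"dy": 0.0258,"dz": 0,"spin": 0.0884},
  {"fingers": 0,"dx": 0.0037,"dy": 0.0258,"dz": 0,"spin": 0.0884},
  {"fingers": 0,"dx": 0.0037,"dy": 0.0258,"dz": 0,"spin": 0.0884},
  {"fingers": 0,"dx": 0.0037,"dy": 0.0258,"dz": 0,"spin": 0.0884},
  {"fingers": 0,"dx": 0.0037,"dy": 0.0258,"dz": 0,"spin": 0.0884},
  {"fingers": 0,"dx": 0.0037,"dy": 0.0258,"dz": 0,"spin": 0.0884},
  {"fingers": 0,"dx": 0.0037,"dy": 0.0258,"dz": 0,"spin": 0.0884},
  {"fingers": 0,"dx": 0.0037,"dy": 0.0258,"dz": 0,"spin": 0.0884},
  {"fingers": 0,"dx": 0.0037,"dy": 0.0258,"dz": 0,"spin": 0.0884},
  {"fingers": 0,"dx": 0.0037,"dy": 0.0258,"dz": 0,"spin": 0.0884},
  {"fingers": 0,"dx": 0,"dy": 0,"dz": 0,"spin": 0},
  {"fingers": 0,"dx": 0,"dy": 0,"dz": 0,"spin": 0},
])

```text
time_s: 13.33
ee_pos: [551.0, 296.3, 209.1]
tool_rot: [[-0.066, 0.998, -0.002], [0.998, 0.066, -0.0], [0.0, -0.002, -1.0]]
wrist_force: [0.0, -1.7, 0.6]
finger_gap: 0.3
grasp_force: 0.0
```

Run:
```python
from h import *
s=state(); c=read_camera("wrist"); cv2.imwrite("pics/w2.png",c["pixels"][...,::-1]); print(np.round(s["qpos"],1),s["ee_pos"],np.round(s["tool_rot"],3).tolist())
P=wcloud(c,s["ee_pos"],s["tool_rot"]); Z=P[...,2]; px=c["pixels"].astype(int); R=px[...,0]
red=(R>70)&(px[...,1]<R*.45)&(px[...,2]<R*.45)&(Z>76)&(Z<90)
n,l,st,_=cv2.connectedComponentsWithStats(red.astype(np.uint8))
for k in range(1,n):
    if st[k,4]>100: q=P[l==k]; print(st[k],cv2.minEnclosingCircle(q[:,:2].astype(np.float32)),np.median(q,0))
```

```text
[-13.6  44.8 -35.3  90.5  29.9  54.5 -55. ] [550.95755445 296.25606087 209.06796866] [[-0.066, 0.998, -0.002], [0.998, 0.066, -0.0], [0.0, -0.002, -1.0]]
[245 168  29  28 617] ((555.2579345703125, 294.9512634277344), 14.750404357910156) [555.15984336 295.87600261  81.0425447 ]
```

View pics/w2.png

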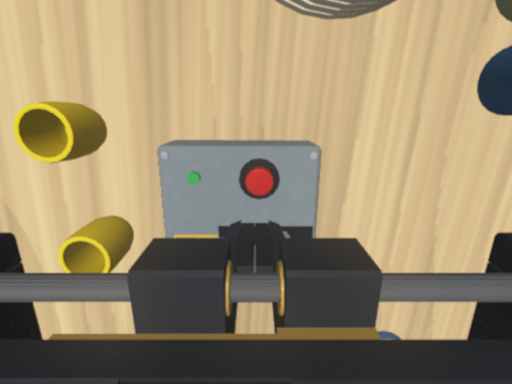

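Wrist view: the red button is centred at (259,181) with nothing around it; it measures (555, 295) mm.

>>> servo_tool([
  {"fingers": 0,"dx": 0.004,"dy": -0.001,"dz": -0.01,"spin": 0},
  {"fingers": 0,"dx": 0,"dy": 0,"dz": -0.02,"spin": 0},
  {"fingers": 0,"dx": 0,"dy": 0,"dz": -0.02,"spin": 0},
  {"fingers": 0,"dx": 0,"dy": 0,"dz": -0.02,"spin": 0},
  {"fingers": 0,"dx": 0,"dy": 0,"dz": -0.02,"spin": 0},
  {"fingers": 0,"dx": 0,"dy": 0,"dz": -0.015,"spin": 0},
  {"fingers": 0,"dx": 0,"dy": 0,"dz": -0.01,"spin": 0},
  {"fingers": 0,"dx": 0,"dy": 0,"dz": 0,"spin": 0},
  {"fingers": 0,"dx": 0,"dy": 0,"dz": 0,"spin": 0},
])

```text
time_s: 14.13
ee_pos: [556.3, 292.9, 94.9]
tool_rot: [[-0.063, 0.998, -0.001], [0.998, 0.063, -0.001], [-0.001, -0.001, -1.0]]
wrist_force: [-0.4, -0.1, 0.8]
finger_gap: 0.4
grasp_force: 0.0
```

>>> servo_tool([
  {"fingers": 0,"dx": -0.001,"dy": 0.002,"dz": -0.006,"spin": 0},
  {"fingers": 0,"dx": 0,"dy": 0,"dz": -0.005,"spin": 0},
  {"fingers": 0,"dx": 0,"dy": 0,"dz": -0.002,"spin": 0},
  {"fingers": 0,"dx": 0,"dy": 0,"dz": -0.002,"spin": 0},
  {"fingers": 0,"dx": 0,"dy": 0,"dz": -0.002,"spin": 0},
  {"fingers": 0,"dx": 0,"dy": 0,"dz": -0.002,"spin": 0},
  {"fingers": 0,"dx": 0,"dy": 0,"dz": 0,"spin": 0},
  {"fingers": 0,"dx": 0,"dy": 0,"dz": 0,"spin": 0},
])

```text
time_s: 14.8
ee_pos: [555.2, 296.2, 76.5]
tool_rot: [[-0.064, 0.998, 0.0], [0.998, 0.064, 0.0], [0.0, 0.0, -1.0]]
wrist_force: [-0.2, 0.1, 4.1]
finger_gap: 0.1
grasp_force: 1.5
```

Pressed about 5.5 mm at 4 N. Retract, let the lever fall, and look.

>>> servo_tool([
  {"fingers": 0,"dx": 0,"dy": 0,"dz": -0.0007,"spin": 0},
  {"fingers": 0,"dx": 0,"dy": 0,"dz": 0,"spin": 0},
  {"fingers": 0,"dx": 0,"dy": 0,"dz": 0,"spin": 0},
  {"fingers": 0,"dx": 0,"dy": 0,"dz": 0.005,"spin": 0},
  {"fingers": 0,"dx": 0,"dy": 0,"dz": 0.01,"spin": 0},
  {"fingers": 0,"dx": 0,"dy": 0,"dz": 0.02,"spin": 0},
  {"fingers": 0,"dx": 0,"dy": 0,"dz": 0.03,"spin": 0},
  {"fingers": 0,"dx": 0,"dy": 0,"dz": 0.03,"spin": 0},
  {"fingers": 0,"dx": 0,"dy": 0,"dz": 0.03,"spin": 0},
  {"fingers": 0,"dx": 0,"dy": 0,"dz": 0.015,"spin": 0},
  {"fingers": 0,"dx": 0,"dy": 0,"dz": 0,"spin": 0},
  {"fingers": 0,"dx": 0,"dy": 0,"dz": 0,"spin": 0},
  {"fingers": 0,"dx": 0,"dy": 0,"dz": 0,"spin": 0},
  {"fingers": 0,"dx": 0,"dy": 0,"dz": 0,"spin": 0},
])

```text
time_s: 15.97
ee_pos: [554.6, 295.1, 214.1]
tool_rot: [[-0.064, 0.998, -0.002], [0.998, 0.064, -0.002], [-0.002, -0.002, -1.0]]
wrist_force: [-0.5, -0.5, -0.4]
finger_gap: 0.5
grasp_force: 0.0
```

```bash
cat > lv.py <<'E'
from h import *
import sys
c=read_camera("side"); cv2.imwrite("pics/%s.png"%sys.argv[1],cv2.resize(c["pixels"][90:330,150:420,::-1],None,fx=2,fy=2))
for n in("side","top"):
    c=read_camera(n); P=cloud(c); Z=P[...,2]; px=c["pixels"].astype(int); R=px[...,0]
    m=(R>60)&(px[...,1]<R*.45)&(px[...,2]<R*.45)&(Z>88)&(Z<165)&(P[...,0]>480)&(P[...,0]<620)&(P[...,1]>130)&(P[...,1]<260)
    if m.sum()>10: print(n,m.sum(),cv2.minAreaRect(P[m][:,:2].astype(np.float32)),np.percentile(Z[m],[50,97]))
E
python3 lv.py s2
```

```text
side 126 ((506.5312194824219, 200.76087951660156), (13.580954551696777, 71.37801361083984), 3.0870683193206787) [105.40060128 109.29751633]
top 168 ((509.42474365234375, 190.60731506347656), (14.973809242248535, 81.35742950439453), 3.3467209339141846) [104.84136044 108.91644089]
```

View pics/s2.png

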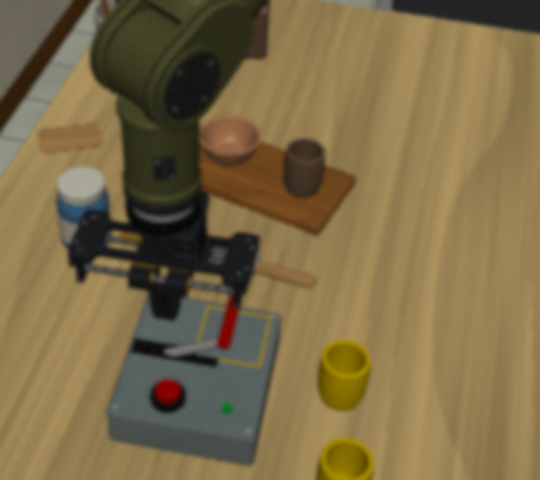

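The lever has dropped: the bar is at (230,322) in the crop, and its grip point measures about (509, 180.5, 99) mm.

>>> servo_tool([
  {"fingers": 0.42,"dx": -0.0076,"dy": -0.0191,"dz": 0,"spin": 0},
  {"fingers": 0.42,"dx": -0.0076,"dy": -0.0191,"dz": 0,"spin": 0},
  {"fingers": 0.42,"dx": -0.0076,"dy": -0.0191,"dz": 0,"spin": 0},
  {"fingers": 0.42,"dx": -0.0076,"dy": -0.0191,"dz": 0,"spin": 0},
  {"fingers": 0.42,"dx": -0.0076,"dy": -0.0191,"dz": 0,"spin": 0},
  {"fingers": 0.42,"dx": -0.0076,"dy": -0.0191,"dz": 0,"spin": 0},
  {"fingers": 0.42,"dx": 0,"dy": 0,"dz": -0.02,"spin": 0},
  {"fingers": 0.42,"dx": 0,"dy": 0,"dz": -0.02,"spin": 0},
  {"fingers": 0.42,"dx": 0,"dy": 0,"dz": -0.02,"spin": 0},
  {"fingers": 0.42,"dx": 0,"dy": 0,"dz": -0.02,"spin": 0},
  {"fingers": 0.42,"dx": 0,"dy": 0,"dz": 0,"spin": 0},
  {"fingers": 0.42,"dx": 0,"dy": 0,"dz": 0,"spin": 0},
])

```text
time_s: 17.12
ee_pos: [508.9, 181.2, 134.9]
tool_rot: [[-0.064, 0.998, -0.002], [0.998, 0.064, -0.001], [-0.001, -0.002, -1.0]]
wrist_force: [0.4, -0.1, 1.2]
finger_gap: 37.2
grasp_force: 0.0
```

>>> servo_tool([
  {"fingers": 0.42,"dx": 0,"dy": 0,"dz": -0.01,"spin": 0},
  {"fingers": 0.42,"dx": 0,"dy": 0,"dz": -0.01,"spin": 0},
  {"fingers": 0.42,"dx": 0,"dy": 0,"dz": -0.01,"spin": 0},
  {"fingers": 0.42,"dx": 0,"dy": 0,"dz": -0.01,"spin": 0},
  {"fingers": 0.42,"dx": 0,"dy": 0,"dz": -0.01,"spin": 0},
  {"fingers": 0.42,"dx": 0,"dy": 0,"dz": -0.005,"spin": 0},
  {"fingers": 0.28,"dx": 0,"dy": 0,"dz": 0,"spin": 0},
  {"fingers": 0.28,"dx": 0,"dy": 0,"dz": 0,"spin": 0},
  {"fingers": 0.28,"dx": 0,"dy": 0,"dz": 0,"spin": 0},
], newtons=5)

```text
time_s: 17.87
ee_pos: [509.8, 181.6, 80.9]
tool_rot: [[-0.064, 0.998, 0.001], [0.998, 0.064, 0.0], [0.0, 0.001, -1.0]]
wrist_force: [0.6, -0.1, -0.6]
finger_gap: 24.8
grasp_force: 0.0
```

>>> servo_tool([
  {"fingers": 0.28,"dx": 0.005,"dy": 0.0003,"dz": 0.0076,"spin": 0},
  {"fingers": 0.28,"dx": 0.0058,"dy": 0.0004,"dz": 0.007,"spin": 0},
  {"fingers": 0.28,"dx": 0.0063,"dy": 0.0004,"dz": 0.0064,"spin": 0},
  {"fingers": 0.28,"dx": 0.007,"dy": 0.0004,"dz": 0.0059,"spin": 0},
  {"fingers": 0.28,"dx": 0.0075,"dy": 0.0005,"dz": 0.0051,"spin": 0},
  {"fingers": 0.28,"dx": 0.0081,"dy": 0.0005,"dz": 0.0044,"spin": 0},
  {"fingers": 0.28,"dx": 0.0084,"dy": 0.0005,"dz": 0.0036,"spin": 0},
  {"fingers": 0.28,"dx": 0.0086,"dy": 0.0005,"dz": 0.0029,"spin": 0},
  {"fingers": 0.28,"dx": 0.0088,"dy": 0.0006,"dz": 0.0019,"spin": 0},
  {"fingers": 0.28,"dx": 0.009,"dy": 0.0006,"dz": 0.001,"spin": 0},
  {"fingers": 0.28,"dx": 0.0091,"dy": 0.0006,"dz": 0.0003,"spin": 0},
  {"fingers": 0.28,"dx": 0.008,"dy": 0.0005,"dz": -0.0005,"spin": 0},
  {"fingers": 0.28,"dx": 0,"dy": 0,"dz": 0,"spin": 0},
  {"fingers": 0.28,"dx": 0,"dy": 0,"dz": 0,"spin": 0},
  {"fingers": 0.28,"dx": 0,"dy": 0,"dz": 0,"spin": 0},
])

```text
time_s: 19.12
ee_pos: [600.6, 187.2, 126.2]
tool_rot: [[-0.064, 0.998, -0.001], [0.998, 0.064, -0.0], [-0.0, -0.001, -1.0]]
wrist_force: [-0.1, -0.9, -0.4]
finger_gap: 24.8
grasp_force: 0.0
```

>>> servo_tool([
  {"fingers": 0.28,"dx": 0,"dy": 0,"dz": 0,"spin": 0},
  {"fingers": 0.28,"dx": 0,"dy": 0,"dz": 0,"spin": 0},
  {"fingers": 0.28,"dx": 0,"dy": 0,"dz": 0,"spin": 0},
  {"fingers": 0.28,"dx": 0,"dy": 0,"dz": 0,"spin": 0},
  {"fingers": 0.28,"dx": 0,"dy": 0,"dz": 0,"spin": 0},
  {"fingers": 0.28,"dx": 0,"dy": 0,"dz": 0,"spin": 0},
  {"fingers": 0.45,"dx": 0,"dy": 0,"dz": 0,"spin": 0},
  {"fingers": 0.45,"dx": 0,"dy": 0,"dz": 0,"spin": 0},
  {"fingers": 0.45,"dx": 0,"dy": 0,"dz": 0,"spin": 0},
  {"fingers": 0.45,"dx": 0,"dy": 0,"dz": 0,"spin": 0},
  {"fingers": 0.45,"dx": 0,"dy": 0,"dz": 0.01,"spin": 0},
  {"fingers": 0.45,"dx": 0,"dy": 0,"dz": 0.01,"spin": 0},
  {"fingers": 0.45,"dx": 0,"dy": 0,"dz": 0.015,"spin": 0},
  {"fingers": 0.45,"dx": 0,"dy": 0,"dz": 0.02,"spin": 0},
  {"fingers": 0.45,"dx": 0,"dy": 0,"dz": 0.03,"spin": 0},
  {"fingers": 0.45,"dx": 0,"dy": 0,"dz": 0.03,"spin": 0},
  {"fingers": 0.45,"dx": 0,"dy": 0,"dz": 0.03,"spin": 0},
  {"fingers": 0.45,"dx": 0,"dy": 0,"dz": 0,"spin": 0},
])

```text
time_s: 20.62
ee_pos: [604.0, 189.8, 279.0]
tool_rot: [[-0.064, 0.998, 0.011], [0.998, 0.063, 0.006], [0.005, 0.012, -1.0]]
wrist_force: [0.0, -0.1, 0.3]
finger_gap: 39.9
grasp_force: 0.0
```

>>> servo_tool([
  {"fingers": 0.45,"dx": -0.02,"dy": 0,"dz": 0,"spin": 0},
  {"fingers": 0.45,"dx": -0.03,"dy": 0,"dz": 0,"spin": 0},
  {"fingers": 0.45,"dx": -0.03,"dy": 0,"dz": 0,"spin": 0},
  {"fingers": 0.45,"dx": -0.03,"dy": 0,"dz": 0,"spin": 0},
  {"fingers": 0.45,"dx": -0.03,"dy": 0,"dz": 0,"spin": 0},
  {"fingers": 0.45,"dx": -0.02,"dy": 0,"dz": 0,"spin": 0},
  {"fingers": 0.45,"dx": 0,"dy": 0,"dz": 0,"spin": 0},
  {"fingers": 0.45,"dx": 0,"dy": 0,"dz": 0,"spin": 0},
])

```text
time_s: 21.28
ee_pos: [441.0, 187.4, 272.2]
tool_rot: [[-0.065, 0.998, 0.002], [0.998, 0.065, -0.0], [-0.0, 0.002, -1.0]]
wrist_force: [0.1, -0.1, -0.7]
finger_gap: 39.6
grasp_force: 0.0
```

```bash
python3 lv.py s3
```

```text
side 154 ((599.564697265625, 201.65235900878906), (13.091458320617676, 80.1368408203125), 4.197099208831787) [150.13024511 154.0136287 ]
top 178 ((601.5858154296875, 196.37725830078125), (15.338500022888184, 78.21269226074219), 4.292752265930176) [150.47575712 154.6296505 ]
```

View pics/s3.png

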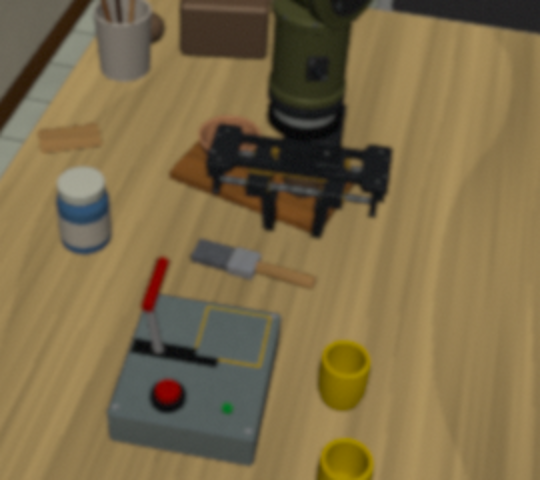

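The lever is back up at its stop: the bar measures (601.6, 196.4) mm against (601.5, 196.3) at the start. The brush and jar haven't moved, and the robot is touching nothing.

```bash
python3 -c "from rig import *;print(hand_in())"
```

```text
the job is handed in; nothing more can be done
None
```

The job is handed in: the pot was set down upright on the ware board, then the button push dropped the lever, and the lever is back up at its stop; the bowl, brush and glaze jar were not touched, and it took about 21 s of robot time.

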